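# Square up a row of lamp housings on the gauge rail

## Task

Without lifting or tipping them, nudge the three square lamp housings across the bench into one straight row: all flush against the front of the aluminium gauge rail, side by side without gaps, the first one up against the rail's sliding stop. Press the closed row gently home against the stop for a moment, but do not shift the stop: it is only friction-held and gives way under a hard push. Leave the tools and other things on the bench where they are.

Things in the scene. Friction and masses are not known exactly. Their poses are not given: they have to be found in the camera images.
- housing_a: One of three alike lamp housings, too wide to grip: white square base 90 x 90 mm, 28 mm high, upright sides; on it a smooth yellow eight-sided cap (87 mm wide, sloping in to 48 mm), top at 49 mm. About 0.25 kg; slides on the bench. Origin: centre of the underside; x, y normal to its sides, z up. Any side may go to the rail, and any order of the three will do.
- housing_b: One of three alike lamp housings, too wide to grip: white square base 90 x 90 mm, 28 mm high, upright sides; on it a smooth yellow eight-sided cap (87 mm wide, sloping in to 48 mm), top at 49 mm. About 0.25 kg; slides on the bench. Origin: centre of the underside; x, y normal to its sides, z up. Any side may go to the rail, and any order of the three will do.
- housing_c: One of three alike lamp housings, too wide to grip: white square base 90 x 90 mm, 28 mm high, upright sides; on it a smooth yellow eight-sided cap (87 mm wide, sloping in to 48 mm), top at 49 mm. About 0.25 kg; slides on the bench. Origin: centre of the underside; x, y normal to its sides, z up. Any side may go to the rail, and any order of the three will do.
- rail: Aluminium gauge rail fixed to the bench: straight bar 620 mm long, 28 mm thick, 42 mm high. Origin: foot of its front face (towards the robot), at mid-length; x points into the rail, away from the robot, y along it to the robot's left, z up. The housings go in front of it: flush, a centre is at x = -45 mm.
- stop: Dark steel block near the rail's left end, 76 mm out from its front, 40 mm long, 36 mm high, black knob to 68 mm. Origin: foot of its row face (looks along -y), in the plane of the rail's front; axes as the rail's. Centres of a closed row: y = -45, -135, -225 mm. Friction-held: slides along the rail at about 14 N. Sliding one housing takes 1.5 to 4.5 N, three 5 to 12 N.
- screwdriver: Bystander: screwdriver with black handle, 150 mm long, lying roughly along x, between two housings.
- pliers: Bystander: blue-handled pliers, about 145 mm long, lying along x, 16 mm high, between two housings; origin near the middle.
- screw_dish: Bystander: steel bowl, 90 mm across, 30 mm high, on the right; origin at its underside.
- flux_bottle: Bystander: white bottle with red cap, 48 mm diameter, 120 mm high, on the right; origin at its underside.
- tape_roll: Bystander: black tape roll, 90 mm across, 22 mm high, on the left; origin at its underside.
Mind the look-alikes: they are no part of the job. Leave any orange look-alike of the housing_b alone. Leave any black look-alike of the housing_c alone.

How it is judged:
On the way:
1. the closed row is pressed home: all three housings lie between the stop and 235 mm from it, within 8 mm of flush to the rail, while a housing presses on the stop with more than 1.5 N (contact force between any of housing_a, housing_b, housing_c and stop above 1.5 N and y of each of housing_a, housing_b, housing_c in the frame of stop above -0.235 m and x of each of housing_a, housing_b, housing_c in the frame of rail above -0.053 m), for 0.15 s.
At the end, for the whole second after the job is handed in: All three housings stand flat on the bench in front of the rail, each within 3.5 mm of flush to it and within 0.04 rad of square, at rest; the farthest centre lies no more than 231 mm from the stop's face (all gaps together under 6 mm); the stop is within 5 mm of where it was (x of housing_a in the frame of rail between -0.0485 and -0.04 m and y of housing_a in the frame of stop between -0.231 and 0 m and (angle between the x axis of housing_a and the x axis of rail, either way round below 0.04 rad or angle between the x axis of housing_a and the y axis of rail, either way round below 0.04 rad) and angle between each of housing_a, housing_b, housing_c's own z axis and vertical below 0.06 rad and height (world z) of each of housing_a, housing_b, housing_c below 0.008 m and x of housing_b in the frame of rail between -0.0485 and -0.04 m and y of housing_b in the frame of stop between -0.231 and 0 m and (angle between the x axis of housing_b and the x axis of rail, either way round below 0.04 rad or angle between the x axis of housing_b and the y axis of rail, either way round below 0.04 rad) and x of housing_c in the frame of rail between -0.0485 and -0.04 m and y of housing_c in the frame of stop between -0.231 and 0 m and (angle between the x axis of housing_c and the x axis of rail, either way round below 0.04 rad or angle between the x axis of housing_c and the y axis of rail, either way round below 0.04 rad) and linear speed of each of housing_a, housing_b, housing_c below 0.01 m/s and not (distance of stop from where it was at the start of the episode above 0.005 m)); the robot touches nothing.
It fails at once if the stop is shifted by more than 5 mm (distance of stop from where it was at the start of the episode above 0.005 m).
It fails at once if a housing is lifted or tipped (angle between any of housing_a, housing_b, housing_c's own z axis and vertical above 0.4 rad or height (world z) of any of housing_a, housing_b, housing_c above 0.03 m).
It fails at once if a bystander is moved by more than 25 mm (distance of any of screwdriver, pliers, screw_dish, flux_bottle, tape_roll from where it was at the start of the episode above 0.025 m).
It also fails if it takes over 67 s, if anything falls off the work surface, if the arm or the gripper's body presses on something with over 40 N, if the wrist force passes 120 N, or if a joint passes its speed limit or range.

## Robot

A 6-joint arm with a two-finger parallel gripper is mounted at the origin on the work surface. World frame = base frame: x ahead of the robot, y to its left, z up, the work surface at z = 0. Lengths are in m, angles in rad, forces in N, time in s.
With the tool pointing down it reaches from about 0.325 to 0.775 m from the base axis. Payload 9.3 kg.
Tool frame: the origin (TCP) lies at the very end of the fingers, on their centre line; the grasp point (between the pads) lies 19 mm behind it; z points along the fingers, y is the line along which they close (so a half turn about z gives the same grasp; the last joint's range is limited). The gripper opens to 85 mm and grips with 20 to 120 N. Pads are 22 mm wide; open, the fingers measure 114 mm over their backs; the gripper's body (76 mm by 85 mm) begins 54 mm behind the grasp point. The pads swing forward as they close: fully open they stand 13 mm farther back than shut.
Start: joints at [-1.403, 0.259, 0.021, 1.334, 0, 1.418], TCP at [0.173, -0.522, 0.206] pointing down, gripper open.
Joint ranges: [-3.04, 3.04], [-0.91, 1.82], [-1.04, 1.36], [-1.92, 1.95], [-1.52, 1.45], [-3.14, 3.14]. Speed limits (rad/s): [2.22, 2.22, 2.79, 3.14, 3.14, 3.14].

## Interface

Orientations are given as a 3x3 rotation matrix whose columns are the frame's x, y, z axes.
In Python, from workcell import ctrl gives the robot as it stands.
- The arm moves only by the shell command python3 -m jog 'ROWS' [FORCE]. ROWS is JSON, a list that holds one entry, the list of rows, each a list of 7 numbers: the shift along the tool's x, y, z as a fraction of full scale, then the turn, a rotation vector about the tool's x, y, z as a fraction of full scale, then the opening, from 0 (shut) to 1 (fully open). A call has 1 to 10 rows; each row shifts and turns the commanded pose from where the row before left it, along the tool's axes as they then stand; what a row does not reach is not made up. Full scale, the value 1, is 0.1 m for a shift and pi rad for a turn. A row lasts 1/8 s, in which the tool goes at most 62.5 mm and 10.7 degrees, less where a joint would pass 70% of its speed; a pose out of reach is approached as far as the arm can. A call with a number of a shift or a turn outside -1 to 1 is refused whole. A call with a gripper value outside its range is refused whole. The fingers move at their own pace and stop on an object; FORCE is the grip in N (left out, the last holds). Time passes only in rows, so rows that do not move let the fingers close. It gives the time, the measured TCP pose, the force, the opening and the grip force at its end, in the units of the state.
- ctrl.sense(): the state, without advancing time (a new reading comes with each control period).
- ctrl.snapshot(name): name is "scene" or "side" or "wrist"; returns the picture (384x512x3 uint8, red, green, blue); there is no depth.
- ctrl.camera_info(name): a dict with "fx", "fy", "cx", "cy" (pixels), "k1" (the pictures are not rectified: a ray, as slopes to the right and down, at radius r is drawn at 1 + k1 r^2 times it, then the intrinsics apply), "R" (3x3) and "t" (3): a world point X has camera coordinates R X + t. Camera axes: x right, y down, z forward; pixel columns grow to the right and rows downward; lengths in m; the calibration is good to about 2 mm. A picture is of the moment at which its call begins: read the wrist's pose just before it. camera_info takes no time and is no camera call; for the wrist camera it gives the pose at the moment of the call.
- ctrl.hand_in(): hands the job in; it is judged then, once.
The state is a dict: "t": time; "q": joint angles; "joint_vel": joint speeds; "tau": joint torques, N m; "eef_pos": TCP position; "ee_rot": TCP orientation; "contact_force": force on the tool from outside, world axes, zero at the start; "moment": the same for the moment, N m; "gripper_width": opening from 0.0 (shut) to 1.0 (fully open); "grasp_force": force on a finger pad.
Only numpy, scipy, OpenCV 4.12 (cv2) and the standard library are available. Lean on these libraries where they do the work, as an engineer would, in place of code of your own. Each camera call takes 0.05 s, during which the arm holds its last target. There are 200 camera calls.

## Working session

There is one attempt and no reset: what is moved stays moved. The work goes in short steps, Python scripts to look and compute and a shell command to move; the robot and the scene stay as the last step left them, time stands still between calls to the robot, and variables do not carry over. Pictures are saved under pics/ and viewed, at most 10 in all, crops included, and the job is handed in when it is done.

```bash
ls; mkdir -p pics
python3 - <<'E'
from workcell import ctrl
import cv2,numpy as np
s=ctrl.sense();print(s['t'],s['eef_pos'],np.round(s['ee_rot'],3).tolist(),s['gripper_width'],s['contact_force'])
for n in('scene','side'):
    im=ctrl.snapshot(n);cv2.imwrite(f'pics/{n}0.png',im[:,:,::-1]);c=ctrl.camera_info(n);R=np.array(c['R']);print(n,{k:c[k] for k in('fx','fy','cx','cy','k1')},(-R.T@np.array(c['t'])).round(3),R.round(2).tolist())
E
```

```text
pics
0.0 [ 0.17336598 -0.52160232  0.205254  ] [[0.949, 0.315, -0.0], [0.315, -0.949, 0.001], [0.0, -0.001, -1.0]] 1.0022046704145358 [ 0.29693916  0.15309658 -0.45025413]
scene {'fx': 420.68905231384167, 'fy': 420.68905231384167, 'cx': 262.46962121463406, 'cy': 193.0898440703444, 'k1': -0.002742926531861772} [1.047 0.124 1.05 ] [[-0.24, 0.97, -0.01], [0.83, 0.19, -0.53], [-0.51, -0.14, -0.85]]
side {'fx': 420.71173297205013, 'fy': 420.71173297205013, 'cx': 247.45503130478457, 'cy': 196.89845435398453, 'k1': 0.0519063326324837} [0.303 1.077 0.841] [[-0.99, -0.12, 0.01], [-0.08, 0.57, -0.81], [0.09, -0.81, -0.58]]
```

View pics/scene0.png

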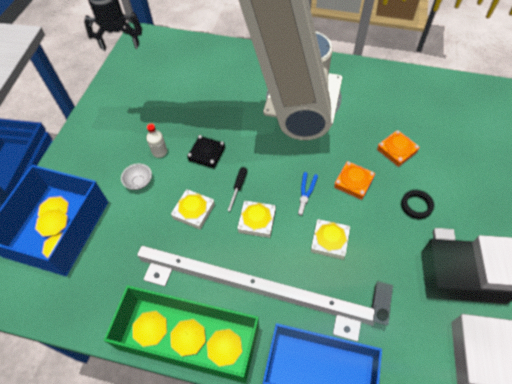

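View pics/side0.png

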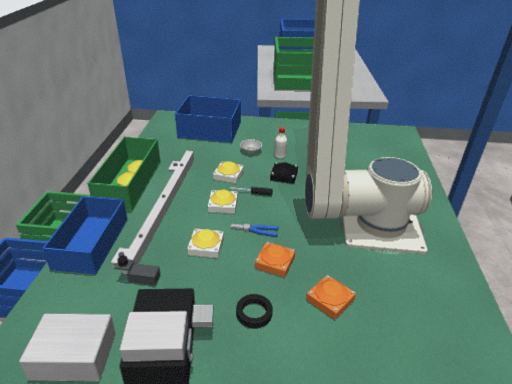

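Scene view: candidate white housings with yellow caps at (193,208), (257,218) and (331,237). Look-alikes are the orange ones at (355,180) and (398,147), the black one at (206,151), and loose caps in the bins at (50,220) and (150..225,330). I choose the three white ones. The rail runs (140,250)–(375,318) with the stop at (382,300).

```bash
cat > h.py <<'E'
import cv2,numpy as np
from workcell import ctrl
def ray(n,px,z,c=None):
    """pixels (N,2) -> world points on plane z"""
    c=c or ctrl.camera_info(n);R=np.array(c['R']);t=np.array(c['t'])
    px=np.atleast_2d(np.asarray(px,float))
    d=(px-[c['cx'],c['cy']])/[c['fx'],c['fy']];u=d.copy()
    for _ in range(10): u=d/(1+c['k1']*(u**2).sum(1,keepdims=True))
    w=np.c_[u,np.ones(len(u))]@R;o=-R.T@t
    return (o+w*((z-o[2])/w[:,2:]))[:,:2]
def proj(n,X,c=None):
    c=c or ctrl.camera_info(n);p=np.atleast_2d(X)@np.array(c['R']).T+np.array(c['t']);u=p[:,:2]/p[:,2:]
    u=u*(1+c['k1']*(u**2).sum(1,keepdims=True));return u*[c['fx'],c['fy']]+[c['cx'],c['cy']]
def yellow(im):
    h=cv2.cvtColor(im,cv2.COLOR_RGB2HSV);return cv2.inRange(h,(20,120,120),(35,255,255))
def white(im):
    h=cv2.cvtColor(im,cv2.COLOR_RGB2HSV);return cv2.inRange(h,(0,0,135),(180,70,255))
E
python3 - <<'E'
from h import *
ims={n:cv2.imread(f'pics/{n}0.png')[:,:,::-1].copy() for n in('scene','side')}
for n,seeds in(('scene',[(193,208),(257,218),(331,237)]),('side',[(228,169),(223,200),(205,241)])):
    im=ims[n]; y=yellow(im); m=cv2.bitwise_or(y,white(im))
    for m_,nm in((y,'y'),(m,'all')):
        k,L,st,ce=cv2.connectedComponentsWithStats(m_,connectivity=4)
        for s in seeds:
            l=L[s[1],s[0]];print(n,nm,s,st[l],ce[l].round(1), end=' ')
            if nm=='y': print(ray(n,ce[l],0.038).round(4))
            else:
                cs,_=cv2.findContours((L==l).astype(np.uint8),0,1);p=ray(n,cs[0][:,0,:],0.02)
                print(np.round(cv2.minAreaRect((p*1000).astype(np.float32))[1],1),cv2.minAreaRect((p*1000).astype(np.float32))[0],cv2.minAreaRect((p*1000).astype(np.float32))[2])
s=ims['scene'];a=cv2.resize(s[180:265,165:360],None,fx=4,fy=4,interpolation=2)
b=cv2.resize(s[270:330,340:400],None,fx=4,fy=4,interpolation=2);c=cv2.resize(ims['side'][240:290,100:180],None,fx=4.8,fy=4.8,interpolation=2);
o=np.zeros((600,800,3),np.uint8);o[:340,:780]=a;o[350:590,:240]=b;o[350:590,260:644]=c
cv2.imwrite('pics/crop1.png',o[:,:,::-1])
E
```

```text
scene y (193, 208) [178 194  28  25 525] [192.  205.9] [[ 0.5215 -0.2193]]
scene y (257, 218) [242 203  30  27 560] [256.4 216. ] [[ 0.5117 -0.0365]]
scene y (331, 237) [316 223  31  27 611] [330.7 236.3] [[0.5261 0.171 ]]
scene all (193, 208) [ 171  189   44   41 1000] [192.  208.2] [ 99.4 103.8] (517.704345703125, -222.79965209960938) 79.95497131347656
scene all (257, 218) [ 237  200   39   38 1097] [256.4 218.6] [106.7  96. ] (508.08172607421875, -38.161170959472656) 3.027151584625244
scene all (331, 237) [ 311  219   40   41 1191] [330.3 239.1] [ 95.  106.6] (523.582275390625, 171.44290161132812) 89.2774429321289
side y (228, 169) [218 161  21  14 207] [228.2 167.8] [[ 0.5217 -0.2126]]
side y (223, 200) [210 190  25  15 278] [222.4 197.2] [[ 0.5113 -0.0286]]
side y (205, 241) [192 229  28  20 398] [205.3 238.6] [[0.5248 0.1801]]
side all (228, 169) [213 161  31  22 444] [227.2 171.2] [134.6  95.9] (527.1048583984375, -221.7147674560547) 82.9763412475586
side all (223, 200) [207 190  31  23 588] [221.9 201. ] [ 93.  126.8] (514.3099365234375, -35.887046813964844) 3.68066143989563
side all (205, 241) [187 228  37  30 814] [204.7 242.3] [ 93.4 121. ] (528.8724365234375, 171.8779754638672) 0.49371254444122314
```

View pics/crop1.png

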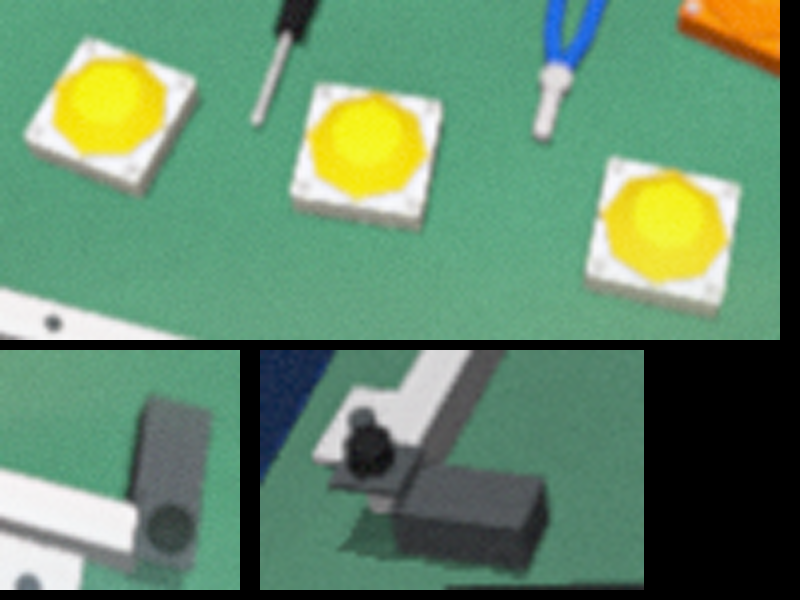

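The crop shows three white bases with yellow caps, so the choice is right. The screwdriver tip and pliers nose point between them. The stop's top face is clear in both views.

Run:
```python
from h import *
H={'R':[(88,38),(197,75),(138,178),(27,130)],'M':[(322,85),(440,100),(418,212),(292,203)],'L':[(615,158),(740,183),(718,297),(588,273)]}
for k,v in H.items():
    p=ray('scene',np.array(v)/4+[165-.4,180-.4],.028);e=np.diff(np.r_[p,p[:1]],axis=0)
    a=np.degrees(np.arctan2(e[:,1],e[:,0]));print(k,p.mean(0).round(4),np.hypot(*e.T).round(3),(((a+45)%90)-45).round(1))
p=ray('scene',(np.array([(150,397),(212,410),(138,505)])-[0,350])/4+[340-.4,270-.4],.036);print('stop scene',p.round(4).tolist())
p=ray('side',(np.array([(430,465),(546,480),(530,528),(398,515)])-[260,350])/4.8+[100-.4,240-.4],.036);print('stop side',p.round(4).tolist())
im=cv2.imread('pics/scene0.png')[:,:,::-1].copy();m=white(im)
# rail: robot-side (upper) boundary in scene
e=[]
for x in range(160,366,3):
    col=np.array(im[:,x,1],float)*0+cv2.cvtColor(im,cv2.COLOR_RGB2HSV)[:,x,1]
    y0=int(250+(x-145)*0.27); seg=np.flatnonzero(col[y0-14:y0+20]<70)
    if len(seg): e.append((x,y0-14+seg[0]-.5))
p=ray('scene',e,.042);
l=cv2.fitLine(p.astype(np.float32),cv2.DIST_HUBER,0,.001,.001).ravel();print('rail front scene',l, 'yaw of y axis',np.degrees(np.arctan2(-l[0],l[1]))%180)
r=(p-l[2:])@[-l[1],l[0]];print(np.abs(r).max())
print('ends',ray('scene',[(140,248),(375,307)],.042))
# screwdriver tip, pliers nose, etc.
print('tip,handle end',ray('scene',[(229,211),(243,168),(301,214),(305,173),(315,176)],.008).round(3).tolist())
print('cap bottle/dish/tape/orange/black',ray('scene',[(137,178),(156,152),(418,204),(355,184),(206,155)],.015).round(3).tolist())
```

```text
R [ 0.5149 -0.2208] [0.087 0.09  0.089 0.084] [ -7.9  -9.7 -11.8 -11.4]
M [ 0.5085 -0.0368] [0.084 0.089 0.086 0.095] [4.8 3.1 8.7 2.5]
L [0.5207 0.1719] [0.086 0.087 0.086 0.089] [ 0.2 -2.1  1.7 -1.9]
stop scene [[0.6225, 0.3028], [0.6221, 0.3411], [0.6926, 0.3023]]
stop side [[0.6902, 0.3023], [0.6233, 0.3052], [0.6212, 0.3413], [0.6943, 0.3412]]
rail front scene [0.04557838 0.9989608  0.68322456 0.07968792] yaw of y axis 177.38765
0.0014252815885478364
ends [[ 0.67618231 -0.30989722]
 [ 0.69087697  0.30300232]]
tip,handle end [[0.498, -0.121], [0.344, -0.121], [0.461, 0.08], [0.319, 0.065], [0.323, 0.096]]
cap bottle/dish/tape/orange/black [[0.455, -0.418], [0.351, -0.398], [0.357, 0.397], [0.33, 0.215], [0.327, -0.243]]
```

```bash
cat >> h.py <<'E'
EX=np.array([.99896,-.04558]);EY=np.array([.04558,.99896]);O=np.array([.693,.303])  # rail frame, stop's row face
def P(a,b): return O+a*EX+b*EY
def state():
    s=ctrl.sense();R=np.array(s['ee_rot']);p=np.array(s['eef_pos'])
    print('t',round(s['t'],2),'p',p.round(4),'rail',np.round([(p[:2]-O)@EX,(p[:2]-O)@EY],4),'yaw',round(float(np.degrees(np.arctan2(R[1,0],R[0,0]))),2),'F',np.round(s['contact_force'],1),'g',round(s['gripper_width'],2));return s,R,p
def go(xy,z,yaw=None):
    s,R,p=state();print('tool shift /0.1m:',(R.T@(np.r_[xy,z]-p)/.1).round(3))
    if yaw is not None:
        d=-(yaw-np.degrees(np.arctan2(R[1,0],R[0,0])));print('turn z /pi:',round(((d+180)%360-180)/180,4))
E
python3 -m jog '[[[0,0,0,0,0,-0.058,0.5],[0,0,0,0,0,-0.058,0.5],[0,0,0,0,0,-0.058,0.5],[0,0,0,0,0,-0.058,0.5],[0,0,0,0,0,-0.058,0.5],[0,0,0,0,0,-0.058,0.5],[0,0,0,0,0,-0.058,0.5],[0,0,0,0,0,-0.058,0.5],[0,0,0,0,0,-0.058,0.5],[0,0,0,0,0,-0.058,0.5]]]'
python3 -m jog '[[[0,0,0,0,0,-0.058,0.5],[0,0,0,0,0,-0.058,0.5],[0,0,0,0,0,-0.058,0.5],[0,0,0,0,0,-0.058,0.5],[0,0,0,0,0,-0.055,0.5],[0,0,0,0,0,0,0.5]]]'
python3 -c "
from h import *
go([.425,-.219],.1,177.4)"
```

```text
t: 1.35
eef_pos: [0.1734, -0.5218, 0.2055]
ee_rot: [[-0.546, 0.837, -0.0], [0.837, 0.546, 0.001], [0.001, 0.0, -1.0]]
contact_force: [0.9, -0.4, -0.8]
gripper_width: 0.501
grasp_force: 0.0
t: 2.1
eef_pos: [0.1734, -0.5218, 0.2056]
ee_rot: [[-0.995, 0.098, -0.0], [0.098, 0.995, 0.001], [0.0, 0.001, -1.0]]
contact_force: [0.8, -0.4, 0.9]
gripper_width: 0.501
grasp_force: 0.0
t 2.1 p [ 0.1734 -0.5218  0.2056] rail [-0.4815 -0.8476] yaw 174.38 F [ 0.8 -0.4  0.9] g 0.5
tool shift /0.1m: [-2.207  3.259  1.058]
turn z /pi: -0.0168
```

```bash
python3 -m jog '[[[-0.245,0.362,0.06,0,0,0,0.5],[-0.245,0.362,0.06,0,0,0,0.5],[-0.245,0.362,0.06,0,0,0,0.5],[-0.245,0.362,0.06,0,0,0,0.5],[-0.245,0.362,0.06,0,0,0,0.5],[-0.245,0.362,0.06,0,0,0,0.5],[-0.245,0.362,0.06,0,0,0,0.5],[-0.245,0.362,0.06,0,0,0,0.5],[-0.245,0.362,0.06,0,0,0,0.5],[0,0,0,0,0,-0.017,0.5]]]' | grep force
python3 -c "
from h import *
go([.425,-.219],.012,177.4)
for n in ['scene']: cv2.imwrite('pics/s1.png',ctrl.snapshot(n)[:,:,::-1])"
```

```text
contact_force: [-0.2, -0.7, 0.8]
grasp_force: 0.0
t 3.35 p [ 0.4255 -0.2167  0.1513] rail [-0.2435 -0.5313] yaw 177.5 F [-0.2 -0.7  0.8] g 0.5
tool shift /0.1m: [ 0.003 -0.025  1.393]
turn z /pi: 0.0005
```

View pics/s1.png

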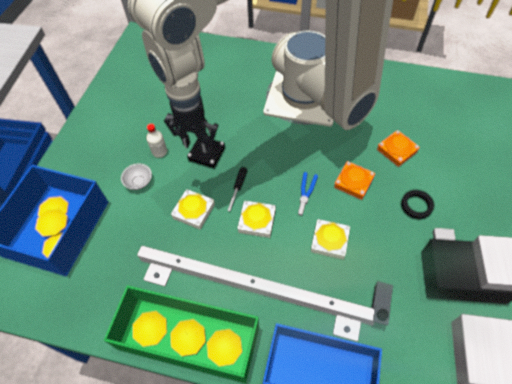

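The image shows the gripper at about (195,140), clear behind the right housing and just in front of the black look-alike. Now I descend and push forward.

```bash
python3 -m jog '[[[-0.02,-0.02,0.35,0,0,0,0.5],[0,0,0.35,0,0,0,0.5],[0,0,0.35,0,0,0,0.5],[0,0,0.34,0,0,0,0.5],[0,0,0,0,0,0,0.5]]]' |egrep 'pos|force'
python3 -m jog '[[[-0.12,0,0,0,0,0,0.5],[-0.12,0,0,0,0,0,0.5],[-0.12,0,0,0,0,0,0.5],[-0.12,0,0,0,0,0,0.5],[-0.12,0,0,0,0,0,0.5],[-0.12,0,0,0,0,0,0.5],[-0.12,0,0,0,0,0,0.5],[-0.12,0,0,0,0,0,0.5],[-0.12,0,0,0,0,0,0.5],[-0.12,0,0,0,0,0,0.5]]]' |egrep 'pos|force'
python3 -c "
from h import *
state()"
```

```text
eef_pos: [0.4248, -0.2204, 0.0112]
contact_force: [1.1, -0.2, 0.9]
grasp_force: 0.0
eef_pos: [0.547, -0.2264, 0.0129]
contact_force: [-2.6, -0.0, 3.8]
grasp_force: 2.2
t 5.28 p [ 0.547  -0.2264  0.0129] rail [-0.1217 -0.5355] yaw 177.5 F [-2.6 -0.   3.8] g 0.5
```

```bash
python3 -m jog '[[[-0.05,0,0,0,0,0,0.5],[-0.05,0,0,0,0,0,0.5],[-0.04,0,0,0,0,0,0.5],[-0.02,0,0,0,0,0,0.5],[-0.02,0,0,0,0,0,0.5]]]' |egrep 'pos|force'
python3 -m jog '[[[-0.02,0,0,0,0,0,0.5],[-0.01,0,0,0,0,0,0.5]]]' |egrep 'pos|force'
python3 -c "
from h import *
state()"
```

```text
eef_pos: [0.5642, -0.2272, 0.0129]
contact_force: [-2.6, 0.2, 3.7]
grasp_force: 2.2
eef_pos: [0.5673, -0.2273, 0.0129]
contact_force: [-3.1, -0.2, 3.6]
grasp_force: 2.3
t 6.15 p [ 0.5673 -0.2273  0.0129] rail [-0.1014 -0.5355] yaw 177.5 F [-3.1 -0.2  3.6] g 0.5
```

```bash
python3 -m jog '[[[-0.02,0,0,0,0,0,0.5],[-0.02,0,0,0,0,0,0.5]]]' |egrep 'pos|force'
python3 -m jog '[[[-0.02,0,0,0,0,0,0.5],[-0.02,0,0,0,0,0,0.5]]]' |egrep 'pos|force'
python3 -c "
from h import *
state()"
```

```text
eef_pos: [0.5713, -0.2275, 0.0129]
contact_force: [-4.0, 0.5, 3.6]
grasp_force: 2.3
eef_pos: [0.5754, -0.2276, 0.0129]
contact_force: [-3.5, -0.3, 3.5]
grasp_force: 2.3
t 6.65 p [ 0.5754 -0.2276  0.0129] rail [-0.0933 -0.5354] yaw 177.5 F [-3.5 -0.3  3.5] g 0.5
```

```bash
python3 -m jog '[[[-0.02,0,0,0,0,0,0.5],[-0.02,0,0,0,0,0,0.5]]]' |egrep 'pos|force'
python3 -c "
from h import *
im=ctrl.snapshot('side');cv2.imwrite('pics/s2.png',cv2.resize(im[130:290,100:280],None,fx=3.5,fy=3.5,interpolation=2)[:,:,::-1])
state()"
```

```text
eef_pos: [0.5793, -0.2278, 0.0129]
contact_force: [-3.4, 0.7, 4.5]
grasp_force: 2.4
t 6.95 p [ 0.5796 -0.2278  0.0129] rail [-0.0891 -0.5354] yaw 177.5 F [-2.   0.9  3.6] g 0.5
```

View pics/s2.png

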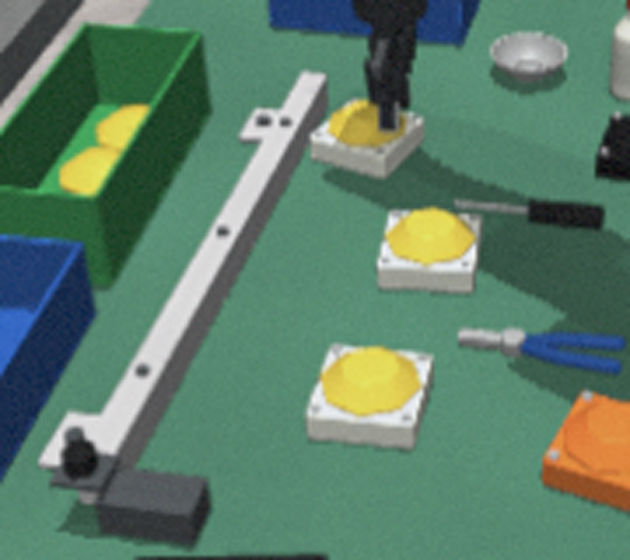

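The image shows the housing near (365,135) still rotated (about 25°) and not yet at the rail. The finger appears over its back edge, so I check from the scene side before going on.

```bash
python3 -c "
from h import *
s,R,p=state()
print('proj fingers side',[((proj('side',p+R@[0,d,h])-[100,130])*3.5).round().tolist()[0] for d in(-.03,.03) for h in(0,-.007)])
im=ctrl.snapshot('scene');c=[int(v) for v in proj('scene',[.6,-.23,.03])[0]];print('c',c)
print('scene',[((proj('scene',p+R@[0,d,h])-[c[0]-45,c[1]-40])*8).round().tolist()[0] for d in(-.03,.03) for h in(0,-.007)])
cv2.imwrite('pics/s3.png',cv2.resize(im[c[1]-40:c[1]+30,c[0]-45:c[0]+45],None,fx=8,fy=8,interpolation=2)[:,:,::-1])
print(((proj('scene',[[.521,.172,.028]])-0)))
"
```

```text
t 6.95 p [ 0.5796 -0.2278  0.0129] rail [-0.0891 -0.5354] yaw 177.5 F [-2.   0.9  3.6] g 0.5
proj fingers side [[404.0, 127.0], [403.0, 121.0], [391.0, 156.0], [390.0, 150.0]]
c [179, 230]
scene [[317.0, 279.0], [313.0, 270.0], [479.0, 321.0], [475.0, 312.0]]
[[330.93073109 236.35632036]]
```

View pics/s3.png

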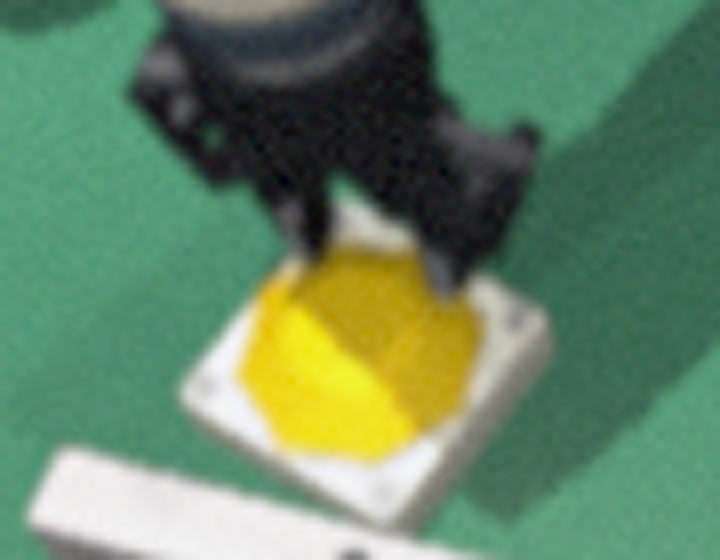

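The picture shows the half-open fingertips rode up. The left one sits on the base's top at about (445,290) and the square turned about 45°. The tips stand higher than the TCP when open, so I lift, back off, find the bench by touch at this opening, and re-measure.

```bash
python3 -m jog '[[[0,0,-0.1,0,0,0,0.6],[0,0,-0.3,0,0,0,0.6],[0.2,0,-0.4,0,0,0,0.5],[0.5,0,0,0,0,0,0.5],[0.5,0,0,0,0,0,0.5],[0.3,0,0,0,0,0,0.5],[0,0,0.4,0,0,0,0.5],[0,0,0.35,0,0,0,0.5],[0,0,0.08,0,0,0,0.5],[0,0,0,0,0,0,0.5]]]' |egrep 'pos|force'
python3 -m jog '[[[0,0,0.03,0,0,0,0.5],[0,0,0.03,0,0,0,0.5],[0,0,0,0,0,0,0.5]]]' |egrep 'pos|force'
python3 - <<'E'
from h import *
state()
im=ctrl.snapshot('scene');c=[179,230]
crop=cv2.resize(im[c[1]-40:c[1]+30,c[0]-45:c[0]+45],None,fx=8,fy=8,interpolation=2)
m=cv2.bitwise_or(yellow(im),white(im));y=yellow(im)
k,L,st,ce=cv2.connectedComponentsWithStats(y,connectivity=4)
for i in range(1,k):
    if st[i,4]>300: print(ce[i].round(1),ray('scene',ce[i],.038).round(3)-[0,0.004])
cv2.imwrite('pics/s4.png',crop[:,:,::-1])
E
```

```text
eef_pos: [0.4297, -0.2214, 0.0104]
contact_force: [0.7, 0.5, 0.4]
grasp_force: 0.0
eef_pos: [0.4295, -0.2213, 0.0041]
contact_force: [-0.2, 0.5, 0.5]
grasp_force: 0.0
t 8.62 p [ 0.4295 -0.2213  0.0041] rail [-0.2394 -0.5358] yaw 177.5 F [-0.2  0.5  0.5] g 0.5
[ 51.6 221. ] [[ 0.655 -0.584]]
[256.3 216. ] [[ 0.512 -0.041]]
[178.6 233.6] [[ 0.611 -0.231]]
[330.7 236.3] [[0.526 0.167]]
[149.4 328.3] [[ 0.864 -0.214]]
[187.5 337.3] [[ 0.863 -0.119]]
[224.  347.2] [[ 0.864 -0.029]]
```

View pics/s4.png

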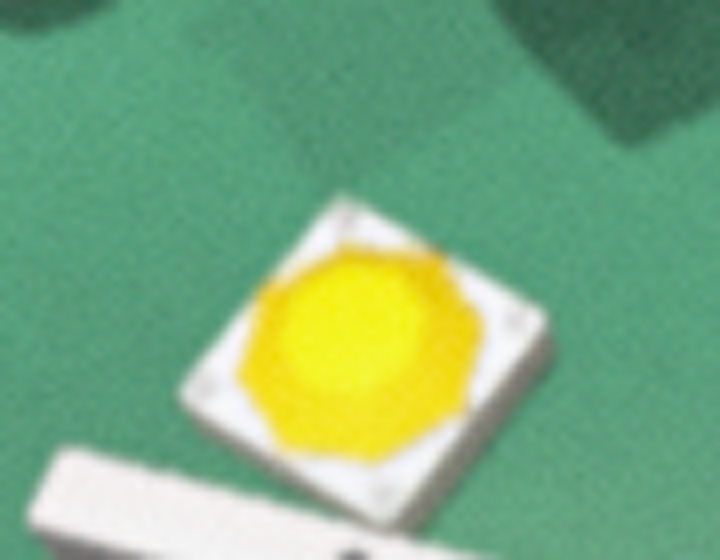

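The picture shows the square's top corners at (342,195), (550,318), (392,520) and (180,392), with its front corner at the rail.

Run:
```python
from h import *
p=ray('scene',np.array([(342,195),(550,318),(392,520),(180,392)])/8+[179-45-.45,230-40-.45],.028)
e=np.diff(np.r_[p,p[:1]],axis=0);a=np.degrees(np.arctan2(e[:,1],e[:,0]));print(p.round(4).tolist(),p.mean(0).round(4),np.hypot(*e.T).round(3),a.round(1))
y=np.radians(-31)
```

```text
[[0.5508, -0.257], [0.5799, -0.1715], [0.6628, -0.1992], [0.6351, -0.2844]] [ 0.6071 -0.228 ] [0.09  0.087 0.09  0.089] [  71.2  -18.5 -108.   162. ]
```

```bash
python3 -m jog '[[[0,-0.06,0.01,0,0,0,0.5],[-0.2,0,0,0,0,0,0.5],[-0.2,0,0,0,0,0,0.5],[-0.2,0,0,0,0,0,0.5],[-0.2,0,0,0,0,0,0.5],[-0.2,0,0,0,0,0,0.5],[-0.1,0,0,0,0,0,0.5],[-0.1,0,0,0,0,0,0.5]]]' |egrep 'pos|force'
python3 -m jog '[[[-0.08,0,0,0,0,0,0.5],[-0.05,0,0,0,0,0,0.5],[-0.03,0,0,0,0,0,0.5]]]' |egrep 'pos|force'
python3 - <<'E'
from h import *
state()
im=ctrl.snapshot('scene');c=[179,230]
cv2.imwrite('pics/s5.png',cv2.resize(im[c[1]-40:c[1]+30,c[0]-45:c[0]+45],None,fx=8,fy=8,interpolation=2)[:,:,::-1])
E
```

```text
eef_pos: [0.549, -0.2326, 0.0027]
contact_force: [-0.2, 0.5, -0.5]
grasp_force: 0.0
eef_pos: [0.5647, -0.233, 0.0028]
contact_force: [-2.8, 1.1, 1.3]
grasp_force: 1.1
t 10.05 p [ 0.5647 -0.233   0.0028] rail [-0.1037 -0.5413] yaw 177.5 F [-2.8  1.1  1.3] g 0.5
```

View pics/s5.png

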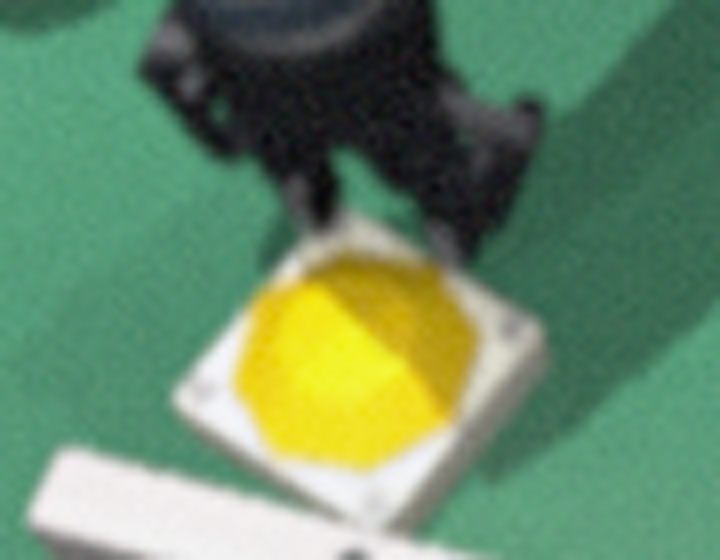

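The picture shows the square's back corner at (345,215) sitting between the fingers. I back off, narrow the opening and shift left so the right finger is inside the corner.

```bash
python3 -m jog '[[[0.15,0,0,0,0,0,0.5],[0.2,0,0,0,0,0,0.3],[0,0.12,0,0,0,0,0.3],[0,0,0,0,0,0,0.3],[-0.1,0,0,0,0,0,0.3],[-0.1,0,0,0,0,0,0.3],[-0.05,0,0,0,0,0,0.3],[-0.05,0,0,0,0,0,0.3],[-0.05,0,0,0,0,0,0.3]]]' |egrep 'pos|force'
python3 -m jog '[[[-0.05,0,0,0,0,0,0.3],[-0.05,0,0,0,0,0,0.3]]]' |egrep 'pos|force'
python3 - <<'E'
from h import *
state()
im=ctrl.snapshot('scene');c=[179,230]
cv2.imwrite('pics/s6.png',cv2.resize(im[c[1]-40:c[1]+30,c[0]-45:c[0]+45],None,fx=8,fy=8,interpolation=2)[:,:,::-1])
E
```

```text
eef_pos: [0.5654, -0.2211, 0.0026]
contact_force: [-0.9, 0.1, -1.3]
grasp_force: 0.6
eef_pos: [0.568, -0.222, 0.0023]
contact_force: [-42.2, -5.8, 24.6]
grasp_force: 27.9
t 11.47 p [ 0.568  -0.222   0.0023] rail [-0.101  -0.5301] yaw 177.33 F [-42.2  -5.8  24.6] g 0.3
```

View pics/s6.png

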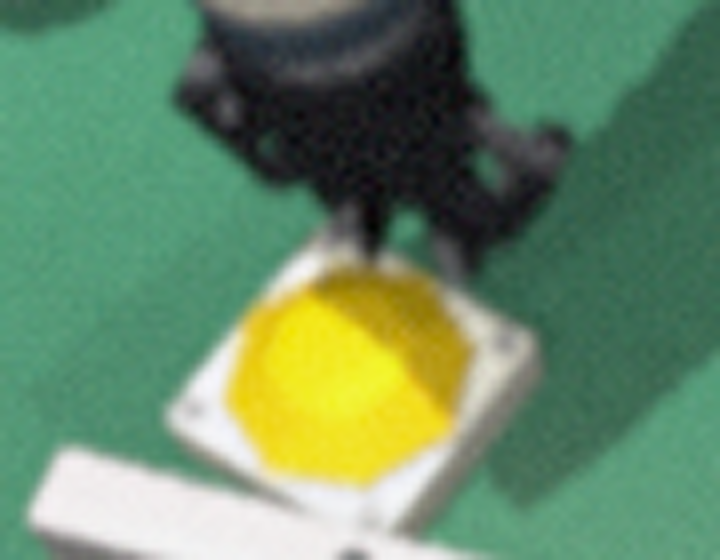

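The picture shows the housing cornered at (370,530) with the fingers pushing straight through that corner (42 N), so it can't square up that way. I retreat. A sideways push along the rail touches the rail-side corner first and will turn it the right way. From here I measure numerically.

```bash
python3 -m jog '[[[0.1,0,0,0,0,0,0.3],[0.3,0,0,0,0,0,0.3],[0.3,0,-0.2,0,0,0,0.3],[0.3,0,-0.4,0,0,0,0.3],[0.2,0,-0.3,0,0,0,0.3]]]' |egrep 'pos|force'
cat >> h.py <<'E'
def meas(im=None,name='scene',show=True):
    im=ctrl.snapshot(name) if im is None else im
    y=yellow(im);m=cv2.bitwise_or(y,white(im));out=[]
    k,L,st,ce=cv2.connectedComponentsWithStats(y,connectivity=4)
    for i in range(1,k):
        if st[i,4]<150: continue
        c=ray(name,ce[i],.038)[0]
        if not(.42<c[0]<.68 and -.33<c[1]<.33): continue
        q=proj(name,[[c[0]+a*.075,c[1]+b*.075,.028] for a,b in((-1,-1),(-1,1),(1,1),(1,-1))])
        w=np.zeros_like(m);cv2.fillConvexPoly(w,q.astype(np.int32),255);w&=m
        kk,LL,ss,_=cv2.connectedComponentsWithStats(w,connectivity=4);l=LL[int(ce[i][1]),int(ce[i][0])]
        cs,_=cv2.findContours(cv2.resize((LL==l).astype(np.uint8)*255,None,fx=4,fy=4,interpolation=cv2.INTER_CUBIC)//128,0,1)
        cs=max(cs,key=len);p=ray(name,(cs[:,0,:]+.5)/4-.5,.028)
        yaw=0
        for _ in range(6):
            u=np.array([np.cos(yaw),np.sin(yaw)]);v=np.array([-u[1],u[0]]);pu,pv=p@u-c@u,p@v-c@v
            s=(np.abs(pv)<.036)&(pu<-.02)
            l=cv2.fitLine(p[s].astype(np.float32),cv2.DIST_HUBER,0,.001,.001).ravel();d=l[:2]*np.sign(l[1]);yaw=np.arctan2(-d[0],d[1])
        u=np.array([np.cos(yaw),np.sin(yaw)]);v=np.array([-u[1],u[0]]);pu,pv=p@u,p@v
        ub=l[2:]@u; s=(pu>ub+.008)&(pu<ub+.06)
        lo=np.median(pv[s&(pv<c@v-.02)]);hi=np.median(pv[s&(pv>c@v+.02)])
        ctr=(ub+.045)*u+(lo+.045)*v
        out.append(ctr)
        if show: print('housing',ctr.round(4),'rail',np.round([(ctr-O)@EX,(ctr-O)@EY],4),'yaw vs rail',round(np.degrees(yaw)+2.61,1),'w',round(hi-lo,4),'capc',c.round(3),'area',ss.max(0)[4] if 0 else int((LL>0).sum()))
    return out
E
python3 -c "
from h import *
meas(cv2.imread('pics/scene0.png')[:,:,::-1].copy());print()
meas();state();go([.425,-.035],.1)"
```

```text
eef_pos: [0.4549, -0.2164, 0.0944]
contact_force: [0.7, -0.1, 0.2]
grasp_force: 0.0
housing [ 0.5248 -0.2211] rail [-0.1441 -0.5312] yaw vs rail -15.7 w 0.0893 capc [ 0.522 -0.219] area 1002
housing [ 0.5055 -0.038 ] rail [-0.1717 -0.3492] yaw vs rail 5.0 w 0.0927 capc [ 0.512 -0.037] area 1108
housing [0.5211 0.1694] rail [-0.1656 -0.1413] yaw vs rail 2.2 w 0.0934 capc [0.526 0.171] area 1192

housing [ 0.5062 -0.0395] rail [-0.171  -0.3506] yaw vs rail 6.7 w 0.0946 capc [ 0.511 -0.037] area 1099
housing [0.5211 0.1692] rail [-0.1656 -0.1415] yaw vs rail 2.1 w 0.0936 capc [0.526 0.171] area 1188
housing [ 0.6211 -0.228 ] rail [-0.0476 -0.5337] yaw vs rail 18.3 w 0.0977 capc [ 0.62  -0.228] area 1700
t 12.2 p [ 0.4544 -0.2168  0.0979] rail [-0.2146 -0.5302] yaw 177.49 F [0.2 0.5 2.2] g 0.3
t 12.2 p [ 0.4544 -0.2168  0.0979] rail [-0.2146 -0.5302] yaw 177.49 F [0.2 0.5 2.2] g 0.3
tool shift /0.1m: [ 0.374  1.803 -0.027]
```

```bash
python3 -m jog '[[[0.075,0.36,0,0,0,0,0.3],[0.075,0.36,0,0,0,0,0.3],[0.075,0.36,0,0,0,0,0.3],[0.075,0.36,0,0,0,0,0.3],[0.075,0.36,0,0,0,0,0.3],[0,0,0.3,0,0,0,0.3],[0,0,0.3,0,0,0,0.3],[0,0,0.35,0,0,0,0.3],[0,0,0,0,0,0,0.3]]]' |egrep 'pos|force'
python3 -m jog '[[[-0.13,0,0,0,0,0,0.3],[-0.13,0,0,0,0,0,0.3],[-0.13,0,0,0,0,0,0.3],[-0.13,0,0,0,0,0,0.3],[-0.13,0,0,0,0,0,0.3],[-0.13,0,0,0,0,0,0.3],[-0.13,0,0,0,0,0,0.3]]]' |egrep 'pos|force'
python3 -c "
from h import *
state();meas()"
```

```text
eef_pos: [0.4246, -0.0343, -0.0036]
contact_force: [0.2, -0.6, 0.7]
grasp_force: 0.0
eef_pos: [0.5177, -0.0389, -0.0022]
contact_force: [-1.9, 0.5, 1.9]
grasp_force: 1.2
t 14.2 p [ 0.5177 -0.0389 -0.0022] rail [-0.1595 -0.3496] yaw 177.5 F [-1.9  0.5  1.9] g 0.3
housing [ 0.5742 -0.0482] rail [-0.1026 -0.3562] yaw vs rail -8.6 w 0.0929 capc [ 0.575 -0.043] area 1150
housing [0.5208 0.1692] rail [-0.1659 -0.1415] yaw vs rail 2.2 w 0.0936 capc [0.526 0.171] area 1195
housing [ 0.6156 -0.2271] rail [-0.0532 -0.5331] yaw vs rail -15.7 w 0.0914 capc [ 0.62  -0.228] area 1701
```

```bash
python3 -m jog '[[[-0.1,0,0,0,0,0,0.3],[-0.1,0,0,0,0,0,0.3],[-0.1,0,0,0,0,0,0.3],[-0.1,0,0,0,0,0,0.3],[-0.07,0,0,0,0,0,0.3],[-0.03,0,0,0,0,0,0.3],[-0.02,0,0,0,0,0,0.3]]]' |egrep 'pos|force'
python3 -m jog '[[[-0.02,0,0,0,0,0,0.3],[-0.02,0,0,0,0,0,0.3]]]' |egrep 'pos|force'
python3 -c "
from h import *
state();meas()"
```

```text
eef_pos: [0.5688, -0.0411, -0.0022]
contact_force: [-1.0, 0.1, -0.7]
grasp_force: 0.7
eef_pos: [0.5728, -0.0413, -0.0021]
contact_force: [-0.4, -0.0, -0.3]
grasp_force: 0.5
t 15.38 p [ 0.5728 -0.0413 -0.0021] rail [-0.1043 -0.3494] yaw 177.5 F [-0.4 -0.  -0.3] g 0.3
housing [ 0.6145 -0.2308] rail [-0.0541 -0.5368] yaw vs rail -15.7 w 0.0949 capc [ 0.62  -0.228] area 1693
housing [0.5215 0.1693] rail [-0.1652 -0.1414] yaw vs rail 1.8 w 0.0935 capc [0.526 0.171] area 1191
housing [ 0.6284 -0.0503] rail [-0.0484 -0.3559] yaw vs rail -7.1 w 0.0935 capc [ 0.63  -0.045] area 1836
```

```bash
python3 -m jog '[[[-0.02,0,0,0,0,0,0.3],[-0.02,0,0,0,0,0,0.3]]]' |egrep 'pos|force'
python3 -m jog '[[[-0.015,0,0,0,0,0,0.3]]]' |egrep 'pos|force'
python3 -m jog '[[[-0.01,0,0,0,0,0,0.3]]]' |egrep 'pos|force'
```

```text
eef_pos: [0.5769, -0.0415, -0.0021]
contact_force: [-1.1, -0.4, 0.1]
grasp_force: 0.7
eef_pos: [0.5785, -0.0416, -0.0021]
contact_force: [-1.2, 0.6, 1.1]
grasp_force: 0.8
eef_pos: [0.5794, -0.0416, -0.0021]
contact_force: [-0.9, 0.3, 0.8]
grasp_force: 0.9
```

```bash
python3 -m jog '[[[-0.015,0,0,0,0,0,0.3],[-0.015,0,0,0,0,0,0.3]]]' |egrep 'pos|force'
python3 -m jog '[[[-0.02,0,0,0,0,0,0.3]]]' |egrep 'pos|force'
python3 -c "
from h import *
state();meas()"
```

```text
eef_pos: [0.5815, -0.0416, -0.0022]
contact_force: [-8.5, -0.0, 4.8]
grasp_force: 4.2
eef_pos: [0.5816, -0.0416, -0.0024]
contact_force: [-17.5, -0.2, 11.5]
grasp_force: 8.7
t 16.3 p [ 0.5816 -0.0416 -0.0024] rail [-0.0956 -0.3493] yaw 177.5 F [-17.5  -0.2  11.5] g 0.3
housing [0.5209 0.1693] rail [-0.1658 -0.1414] yaw vs rail 2.6 w 0.0937 capc [0.526 0.171] area 1191
housing [ 0.6215 -0.2302] rail [-0.0471 -0.5359] yaw vs rail 16.4 w 0.1 capc [ 0.62  -0.228] area 1692
housing [ 0.6366 -0.0494] rail [-0.0403 -0.3546] yaw vs rail -1.0 w 0.0938 capc [ 0.639 -0.046] area 1738
```

M is flush with the rail. Next is L.

```bash
python3 -m jog '[[[0.1,0,0,0,0,0,0.3],[0.3,0,0,0,0,0,0.3],[0.4,0,-0.4,0,0,0,0.3],[0.4,0,-0.4,0,0,0,0.3],[0.3,0.3,0,0,0,0,0.3],[0.1,0.5,0,0,0,0,0.3],[0,0.5,0,0,0,0,0.3],[0,0.5,0,0,0,0,0.3],[0,0.3,0,0,0,0,0.3]]]' |egrep 'pos|force'
python3 -c "
from h import *
go([.43,.172],.0);meas()"
```

```text
eef_pos: [0.4338, 0.1771, 0.0782]
contact_force: [-0.5, -0.1, -0.7]
grasp_force: 0.0
t 17.48 p [0.4338 0.1771 0.0782] rail [-0.2532 -0.1376] yaw 177.59 F [-0.5 -0.1 -0.7] g 0.3
tool shift /0.1m: [ 0.037 -0.053  0.782]
housing [0.5214 0.1685] rail [-0.1653 -0.1422] yaw vs rail -1.0 w 0.0939 capc [0.526 0.171] area 1189
housing [ 0.6213 -0.2262] rail [-0.0475 -0.5319] yaw vs rail 4.1 w 0.0944 capc [ 0.62  -0.228] area 1694
housing [ 0.6333 -0.0488] rail [-0.0436 -0.3541] yaw vs rail 0.2 w 0.0949 capc [ 0.638 -0.046] area 1789
```

```bash
python3 -m jog '[[[0.03,-0.04,0.26,0,0,0,0.3],[0,0,0.26,0,0,0,0.3],[0,0,0.26,0,0,0,0.3],[0,0,0,0,0,0,0.3],[-0.15,0,0,0,0,0,0.3],[-0.15,0,0,0,0,0,0.3],[-0.12,0,0,0,0,0,0.3],[-0.12,0,0,0,0,0,0.3],[-0.12,0,0,0,0,0,0.3],[-0.12,0,0,0,0,0,0.3]]]' |egrep 'pos|force'
python3 -m jog '[[[-0.12,0,0,0,0,0,0.3],[-0.12,0,0,0,0,0,0.3],[-0.12,0,0,0,0,0,0.3],[-0.12,0,0,0,0,0,0.3],[-0.12,0,0,0,0,0,0.3],[-0.09,0,0,0,0,0,0.3],[-0.03,0,0,0,0,0,0.3]]]' |egrep 'pos|force'
python3 -c "
from h import *
state()"
```

```text
eef_pos: [0.5088, 0.1677, 0.0004]
contact_force: [-5.5, 0.2, 8.0]
grasp_force: 4.6
eef_pos: [0.5809, 0.1645, 0.0004]
contact_force: [-4.3, 1.1, 8.7]
grasp_force: 4.8
t 19.65 p [5.809e-01 1.645e-01 4.000e-04] rail [-0.1056 -0.1434] yaw 177.49 F [-4.3  1.1  8.7] g 0.3
```

```bash
python3 -m jog '[[[-0.04,0,0,0,0,0,0.3],[-0.03,0,0,0,0,0,0.3]]]' |egrep 'pos|force'
python3 -m jog '[[[-0.02,0,0,0,0,0,0.3],[-0.02,0,0,0,0,0,0.3]]]' |egrep 'pos|force'
python3 -c "
from h import *
state();meas()"
```

```text
eef_pos: [0.5876, 0.1643, 0.0005]
contact_force: [-4.4, 0.9, 8.1]
grasp_force: 4.3
eef_pos: [0.5915, 0.1641, 0.0005]
contact_force: [-5.1, 0.8, 6.8]
grasp_force: 4.2
t 20.15 p [5.915e-01 1.641e-01 5.000e-04] rail [-0.0951 -0.1434] yaw 177.5 F [-5.1  0.8  6.8] g 0.3
housing [ 0.6148 -0.2289] rail [-0.0539 -0.5349] yaw vs rail -15.4 w 0.0929 capc [ 0.62  -0.228] area 1680
housing [ 0.6337 -0.0487] rail [-0.0432 -0.3541] yaw vs rail 0.5 w 0.0944 capc [ 0.638 -0.046] area 1766
housing [0.6487 0.1632] rail [-0.0379 -0.1416] yaw vs rail 6.1 w 0.094 capc [0.648 0.165] area 1905
```

```bash
python3 -m jog '[[[-0.02,0,0,0,0,0,0.3]]]' |egrep 'pos|force'
python3 -m jog '[[[-0.02,0,0,0,0,0,0.3]]]' |egrep 'pos|force'
python3 -m jog '[[[-0.02,0,0,0,0,0,0.3]]]' |egrep 'pos|force'
```

```text
eef_pos: [0.5919, 0.1641, 0.0003]
contact_force: [-14.5, 1.0, 14.2]
grasp_force: 9.9
eef_pos: [0.5921, 0.1642, 0.0002]
contact_force: [-20.9, 1.0, 18.4]
grasp_force: 14.3
eef_pos: [0.5923, 0.1643, 0.0001]
contact_force: [-29.0, 2.5, 23.5]
grasp_force: 18.5
```

L is flush. I back off, lift, turn 90° and go to the gap right of L.

```bash
python3 -m jog '[[[0.1,0,0,0,0,0,0.3],[0.3,-0.2,-0.2,0,0,0,0.3],[0,-0.3,-0.4,0,0,0.055,0.3],[0,0,-0.3,0,0,0.055,0.3],[0,0,0,0,0,0.056,0.3],[0,0,0,0,0,0.056,0.3],[0,0,0,0,0,0.056,0.3],[0,0,0,0,0,0.056,0.3],[0,0,0,0,0,0.056,0.3],[0,0,0,0,0,0.056,0.3]]]' |egrep 'pos|force'
python3 -m jog '[[[0,0,0,0,0,0.056,0.3],[0,0,0,0,0,0,0.3]]]' |egrep 'pos|force'
python3 -c "
from h import *
go(P(-.04,-.24),.001,87.4);meas()"
```

```text
eef_pos: [0.5558, 0.1154, 0.09]
contact_force: [0.3, 0.3, 1.0]
grasp_force: 0.0
eef_pos: [0.5556, 0.1154, 0.0899]
contact_force: [-0.0, -0.1, 0.7]
grasp_force: 0.0
t 22.07 p [0.5556 0.1154 0.0899] rail [-0.1287 -0.1936] yaw 87.2 F [-0.  -0.1  0.7] g 0.3
tool shift /0.1m: [-0.461  0.888  0.89 ]
turn z /pi: -0.0011
housing [ 0.6152 -0.229 ] rail [-0.0534 -0.535 ] yaw vs rail -15.6 w 0.0929 capc [ 0.62  -0.228] area 1693
housing [ 0.6345 -0.0489] rail [-0.0424 -0.3542] yaw vs rail 0.4 w 0.0946 capc [ 0.638 -0.046] area 1765
housing [0.6439 0.163 ] rail [-0.0427 -0.1421] yaw vs rail 0.7 w 0.0941 capc [0.647 0.165] area 1939
```

```bash
python3 -m jog '[[[-0.15,0.3,0,0,0,0,0.3],[-0.15,0.3,0,0,0,0,0.3],[-0.16,0.29,0,0,0,0,0.3],[0,0,0.3,0,0,0,0.3],[0,0,0.3,0,0,0,0.3],[0,0,0.29,0,0,0,0.3],[0,0,0,0,0,0,0.3]]]' |egrep 'pos|force'
python3 -c "
from h import *
go(P(-.04,-.13),.001,87.4)"
```

```text
eef_pos: [0.6404, 0.0651, -0.0012]
contact_force: [0.3, 1.0, 0.3]
grasp_force: 0.0
t 23.0 p [ 0.6404  0.0651 -0.0012] rail [-0.0417 -0.24  ] yaw 87.31 F [0.3 1.  0.3] g 0.3
tool shift /0.1m: [ 1.1    0.016 -0.022]
turn z /pi: -0.0005
```

```bash
python3 -m jog '[[[0.15,0.015,0,0,0,0,0.3],[0.15,0,0,0,0,0,0.3],[0.1,0,0,0,0,0,0.3],[0.1,0,0,0,0,0,0.3],[0.1,0,0,0,0,0,0.3],[0.1,0,0,0,0,0,0.3],[0.1,0,0,0,0,0,0.3],[0.1,0,0,0,0,0,0.3],[0.1,0,0,0,0,0,0.3],[0.1,0,0,0,0,0,0.3]]]' |egrep 'pos|force'
python3 -c "
from h import *
go(P(-.04,-.115),.001,87.4);meas()"
```

```text
eef_pos: [0.6487, 0.175, 0.0013]
contact_force: [-1.8, -4.6, 5.8]
grasp_force: 3.9
t 24.25 p [0.6487 0.175  0.0013] rail [-0.0384 -0.1299] yaw 87.11 F [-1.8 -4.6  5.8] g 0.3
tool shift /0.1m: [ 0.149 -0.017  0.003]
turn z /pi: -0.0016
housing [ 0.6151 -0.2281] rail [-0.0536 -0.5341] yaw vs rail -15.4 w 0.0916 capc [ 0.62  -0.228] area 1677
housing [ 0.6346 -0.0492] rail [-0.0423 -0.3545] yaw vs rail -1.1 w 0.0947 capc [ 0.638 -0.046] area 1767
housing [0.6772 0.2272] rail [-0.0123 -0.0765] yaw vs rail 57.8 w 0.1127 capc [0.652 0.23 ] area 1812
```

```bash
python3 -m jog '[[[0.05,0,0,0,0,0,0.3],[0.05,0,0,0,0,0,0.3],[0.04,0,0,0,0,0,0.3],[0.03,0,0,0,0,0,0.3],[0.02,0,0,0,0,0,0.3],[0,0,0,0,0,0,0.3]]]' |egrep 'pos|force'
python3 -c "
from h import *
state();meas()"
```

```text
eef_pos: [0.6496, 0.194, 0.0013]
contact_force: [-2.4, -3.3, 6.3]
grasp_force: 3.5
t 25.05 p [0.6496 0.194  0.0013] rail [-0.0384 -0.1109] yaw 87.13 F [-2.4 -3.3  6.3] g 0.3
housing [ 0.6146 -0.2296] rail [-0.0541 -0.5356] yaw vs rail -15.4 w 0.0932 capc [ 0.62  -0.228] area 1681
housing [ 0.6337 -0.0486] rail [-0.0432 -0.354 ] yaw vs rail 0.9 w 0.0944 capc [ 0.638 -0.046] area 1763
housing [0.6791 0.2466] rail [-0.0113 -0.057 ] yaw vs rail 58.7 w 0.115 capc [0.654 0.249] area 1720
```

```bash
python3 -m jog '[[[-0.1,0,0,0,0,0,0.3],[-0.2,0,-0.3,0,0,0,0.3],[-0.4,0,-0.5,0,0,0,0.3],[-0.45,0,0,0,0,0,0.3],[-0.45,0,0,0,0,0,0.3],[-0.45,0,0,0,0,0,0.3],[-0.45,0,0,0,0,0,0.3],[-0.45,0,0,0,0,0,0.3],[-0.22,0,0,0,0,0,0.3],[0,0,0,0,0,0,0.3]]]' |egrep 'pos|force'
python3 -c "
from h import *
go(P(-.04,-.428),.001,87.4);meas()"
```

```text
eef_pos: [0.6337, -0.1229, 0.0793]
contact_force: [0.6, 0.4, 0.3]
grasp_force: 0.0
t 26.35 p [ 0.6337 -0.1229  0.0793] rail [-0.0398 -0.4282] yaw 87.01 F [0.6 0.4 0.3] g 0.3
tool shift /0.1m: [ 0.001 -0.002  0.783]
turn z /pi: -0.0022
housing [ 0.6139 -0.2362] rail [-0.0545 -0.5423] yaw vs rail -82.1 w 0.1274 capc [ 0.62  -0.228] area 1622
housing [ 0.6389 -0.0414] rail [-0.0384 -0.3465] yaw vs rail 14.6 w 0.0905 capc [ 0.639 -0.046] area 1719
housing [0.6467 0.2447] rail [-0.0436 -0.0603] yaw vs rail 0.2 w 0.0946 capc [0.652 0.247] area 1956
```

```bash
python3 -m jog '[[[0,0,0.3,0,0,-0.002,0.3],[0,0,0.3,0,0,0,0.3],[0,0,0.19,0,0,0,0.3],[0.1,0,0,0,0,0,0.3],[0.13,0,0,0,0,0,0.3],[0.13,0,0,0,0,0,0.3],[0.13,0,0,0,0,0,0.3],[0.13,0,0,0,0,0,0.3],[0.13,0,0,0,0,0,0.3],[0.13,0,0,0,0,0,0.3]]]' |egrep 'pos|force'
python3 -m jog '[[[0.13,0,0,0,0,0,0.3],[0.13,0,0,0,0,0,0.3],[0.13,0,0,0,0,0,0.3],[0.13,0,0,0,0,0,0.3],[0.13,0,0,0,0,0,0.3],[0.13,0,0,0,0,0,0.3],[0.13,0,0,0,0,0,0.3],[0.13,0,0,0,0,0,0.3],[0.1,0,0,0,0,0,0.3]]]' |egrep 'pos|force'
python3 -c "
from h import *
state();meas()"
```

```text
eef_pos: [0.6384, -0.0335, 0.0016]
contact_force: [-0.2, -4.2, 5.4]
grasp_force: 3.8
eef_pos: [0.6432, 0.0806, 0.0016]
contact_force: [-0.4, -4.5, 6.8]
grasp_force: 4.1
t 28.77 p [0.6432 0.0806 0.0016] rail [-0.0396 -0.2245] yaw 87.49 F [-0.4 -4.5  6.8] g 0.3
housing [ 0.6143 -0.2303] rail [-0.0543 -0.5363] yaw vs rail -15.4 w 0.094 capc [ 0.62  -0.228] area 1683
housing [0.6487 0.1398] rail [-0.0368 -0.1651] yaw vs rail 10.7 w 0.1054 capc [0.646 0.134] area 1905
housing [0.6456 0.2251] rail [-0.0438 -0.08  ] yaw vs rail -0.1 w 0.1141 capc [0.652 0.247] area 2081
```

```bash
python3 -m jog '[[[0.05,0,0,0,0,0,0.3],[0.04,0,0,0,0,0,0.3],[0.03,0,0,0,0,0,0.3],[0,0,0,0,0,0,0.3],[-0.1,0,0,0,0,0,0.3],[-0.2,0,-0.3,0,0,0,0.3],[-0.4,0,-0.5,0,0,0,0.3],[-0.5,0,0,0,0,0,0.3],[-0.5,0,0,0,0,0,0.3],[-0.5,0,0,0,0,0,0.3]]]' |egrep 'pos|force'
python3 -m jog '[[[-0.45,0,0,0,0,0,0.3],[-0.45,0,0,0,0,0,0.3],[-0.45,0,0,0,0,0,0.3],[-0.37,0,0,0,0,0,0.3],[0,0,0,0,0,0,0.3]]]' |egrep 'pos|force'
python3 -c "
from h import *
go(P(-.04,-.625),.001,87.4);meas()
im=ctrl.snapshot('scene');cv2.imwrite('pics/s7.png',cv2.resize(im[170:340,125:395],None,fx=2.9,fy=2.9,interpolation=2)[:,:,::-1])"
```

```text
eef_pos: [0.6332, -0.128, 0.0793]
contact_force: [0.8, -0.3, -1.1]
grasp_force: 0.0
eef_pos: [0.6254, -0.3011, 0.0785]
contact_force: [-0.6, 1.3, 1.2]
grasp_force: 0.0
t 30.7 p [ 0.6254 -0.3011  0.0785] rail [-0.04   -0.6065] yaw 87.31 F [-0.6  1.3  1.2] g 0.3
tool shift /0.1m: [-0.185  0.001  0.775]
turn z /pi: -0.0005
housing [ 0.6173 -0.2296] rail [-0.0513 -0.5355] yaw vs rail -14.9 w 0.0926 capc [ 0.62  -0.228] area 1608
housing [0.6458 0.1434] rail [-0.0399 -0.1616] yaw vs rail -1.1 w 0.1001 capc [0.647 0.146] area 2208
housing [0.6453 0.2382] rail [-0.0447 -0.0669] yaw vs rail -0.2 w 0.1011 capc [0.652 0.247] area 2253
```

```bash
python3 -m jog '[[[-0.18,0,0.1,0,0,0,0.3],[0,0,0.3,0,0,0,0.3],[0,0,0.37,0,0,0,0.3],[0.1,0,0,0,0,0,0.3],[0.1,0,0,0,0,0,0.3],[0.1,0,0,0,0,0,0.3],[0.1,0,0,0,0,0,0.3],[0.1,0,0,0,0,0,0.3],[0.1,0,0,0,0,0,0.3],[0.1,0,0,0,0,0,0.3]]]' |egrep 'pos|force'
python3 -m jog '[[[0.1,0,0,0,0,0,0.3],[0.1,0,0,0,0,0,0.3],[0.1,0,0,0,0,0,0.3],[0.1,0,0,0,0,0,0.3],[0.1,0,0,0,0,0,0.3]]]' |egrep 'pos|force'
python3 -c "
from h import *
state();meas()"
```

```text
eef_pos: [0.6292, -0.2471, 0.0039]
contact_force: [-0.9, -4.7, 7.6]
grasp_force: 4.1
eef_pos: [0.6314, -0.1971, 0.0039]
contact_force: [-0.5, -4.5, 6.9]
grasp_force: 4.2
t 32.67 p [ 0.6314 -0.1971  0.0039] rail [-0.0388 -0.5024] yaw 87.47 F [-0.5 -4.5  6.9] g 0.3
housing [ 0.6206 -0.1433] rail [-0.052  -0.4491] yaw vs rail -16.0 w 0.0912 capc [ 0.624 -0.143] area 1659
housing [0.6413 0.1437] rail [-0.0444 -0.1615] yaw vs rail 0.6 w 0.1009 capc [0.647 0.146] area 2206
housing [0.646  0.2381] rail [-0.044 -0.067] yaw vs rail -0.1 w 0.1011 capc [0.652 0.247] area 2245
```

```bash
python3 -m jog '[[[0.13,0,0,0,0,0,0.3],[0.13,0,0,0,0,0,0.3],[0.13,0,0,0,0,0,0.3],[0.13,0,0,0,0,0,0.3],[0.13,0,0,0,0,0,0.3],[0.13,0,0,0,0,0,0.3],[0.13,0,0,0,0,0,0.3],[0.13,0,0,0,0,0,0.3],[0.13,0,0,0,0,0,0.3],[0.13,0,0,0,0,0,0.3]]]' |egrep 'pos|force'
python3 -m jog '[[[0.13,0,0,0,0,0,0.3],[0.13,0,0,0,0,0,0.3],[0.13,0,0,0,0,0,0.3],[0.1,0,0,0,0,0,0.3],[0.06,0,0,0,0,0,0.3],[0,0,0,0,0,0,0.3],[-0.1,0,0,0,0,0,0.3],[-0.3,0,0,0,0,0,0.3]]]' |egrep 'pos|force'
python3 -c "
from h import *
state();meas()"
```

```text
eef_pos: [0.637, -0.0671, 0.0039]
contact_force: [-0.1, -5.5, 7.4]
grasp_force: 4.6
eef_pos: [0.6367, -0.051, 0.0024]
contact_force: [0.5, -0.0, -0.7]
grasp_force: 0.0
t 34.98 p [ 0.6367 -0.051   0.0024] rail [-0.0402 -0.3562] yaw 87.63 F [ 0.5 -0.  -0.7] g 0.3
housing [0.6275 0.0421] rail [-0.0536 -0.2636] yaw vs rail -14.6 w 0.1183 capc [0.632 0.042] area 2070
housing [0.6398 0.1167] rail [-0.0446 -0.1886] yaw vs rail -0.3 w 0.1335 capc [0.647 0.146] area 2465
housing [0.646  0.2383] rail [-0.044  -0.0668] yaw vs rail -0.5 w 0.1008 capc [0.652 0.247] area 2247
```

```bash
cat >> h.py <<'E'
def edge():
    im=ctrl.snapshot('scene');m=cv2.bitwise_or(yellow(im),white(im))
    w=np.zeros_like(m);q=proj('scene',[np.r_[P(a,b),.028] for a,b in((-.125,-.36),(-.125,0.0),(-.03,0.0),(-.03,-.36))]);cv2.fillConvexPoly(w,q.astype(np.int32),255);m&=w
    r=[]
    for x in range(int(q[:,0].min()),int(q[:,0].max())+1,3):
        f=np.flatnonzero(m[:,x])
        if len(f): d=ray('scene',[x,f[0]-.5],.028)[0]-O;r.append((round(d@EY*1000),round(d@EX*1000)))
    print(*r)
E
python3 -c "
from h import *
edge()"
```

```text
(-316, -40) (-312, -53) (-303, -50) (-304, -82) (-300, -95) (-295, -109) (-287, -108) (-278, -105) (-268, -101) (-260, -100) (-250, -94) (-242, -96) (-233, -93) (-224, -90) (-216, -86) (-207, -83) (-200, -91) (-192, -90) (-184, -89) (-177, -92) (-168, -91) (-159, -85) (-152, -90) (-144, -89) (-137, -91) (-129, -91) (-121, -90) (-107, -60) (-104, -86) (-97, -91) (-89, -90) (-82, -90) (-74, -89) (-66, -91) (-58, -91) (-51, -90) (-43, -90) (-35, -89) (-28, -91) (-20, -90) (-12, -87)
```

R is still turned by −16°, and the steady upward force says the fingertips touch too high. I find the bench by touch so I can work lower.

```bash
python3 -m jog '[[[-0.2,0,0,0,0,0,0.3],[0,0,0.07,0,0,0,0.3]]]' |egrep 'pos|force'
python3 -m jog '[[[0,0,0.03,0,0,0,0.3]]]' |egrep 'pos|force'
python3 -m jog '[[[0,0,0.03,0,0,0,0.3]]]' |egrep 'pos|force'
python3 -m jog '[[[0,0,0.03,0,0,0,0.3]]]' |egrep 'pos|force'
```

```text
eef_pos: [0.6364, -0.0731, -0.0044]
contact_force: [1.2, 0.0, 0.5]
grasp_force: 0.0
eef_pos: [0.6357, -0.0716, -0.0083]
contact_force: [0.1, 1.1, -0.5]
grasp_force: 0.0
eef_pos: [0.636, -0.0713, -0.0109]
contact_force: [0.6, -0.2, -0.8]
grasp_force: 0.0
eef_pos: [0.6361, -0.0713, -0.0138]
contact_force: [0.7, 0.4, 0.0]
grasp_force: 0.0
```

```bash
python3 -m jog '[[[0,0,0.02,0,0,0,0.3],[0,0,0,0,0,0,0.3]]]' |egrep 'pos|force'
python3 -m jog '[[[0,0,0.02,0,0,0,0.3],[0,0,0,0,0,0,0.3]]]' |egrep 'pos|force'
```

```text
eef_pos: [0.636, -0.0716, -0.0156]
contact_force: [-0.2, 0.4, -0.3]
grasp_force: 0.0
eef_pos: [0.6361, -0.0718, -0.0176]
contact_force: [0.3, 0.0, 0.2]
grasp_force: 0.0
```

```bash
python3 -m jog '[[[0.15,0,-0.02,0,0,0,0.3],[0.15,0,0,0,0,0,0.3],[0.1,0,0,0,0,0,0.3],[0.07,0,0,0,0,0,0.3],[0.05,0,0,0,0,0,0.3],[0.04,0,0,0,0,0,0.3],[0.03,0,0,0,0,0,0.3]]]' |egrep 'pos|force'
python3 -c "
from h import *
state();edge()"
```

```text
eef_pos: [0.6388, -0.013, -0.0155]
contact_force: [0.4, -1.5, 0.0]
grasp_force: 0.9
t 37.08 p [ 0.6388 -0.013  -0.0155] rail [-0.0397 -0.3182] yaw 87.48 F [ 0.4 -1.5  0. ] g 0.3
(-360, -100) (-352, -102) (-344, -104) (-336, -106) (-330, -111) (-323, -116) (-317, -127) (-297, -84) (-293, -100) (-287, -108) (-278, -107) (-270, -107) (-261, -103) (-252, -100) (-242, -94) (-235, -99) (-227, -98) (-218, -97) (-210, -97) (-200, -91) (-192, -90) (-184, -89) (-177, -92) (-168, -91) (-160, -88) (-152, -90) (-145, -92) (-137, -91) (-129, -91) (-121, -90) (-107, -57) (-104, -86) (-97, -91) (-89, -90) (-82, -90) (-74, -89) (-66, -91) (-58, -91) (-51, -90) (-43, -90) (-35, -89) (-28, -91) (-20, -90) (-11, -85)
```

The low contact works: no upward force, and R is turning square.

```bash
python3 -m jog '[[[0.03,0,0,0,0,0,0.3],[0.03,0,0,0,0,0,0.3],[0.02,0,0,0,0,0,0.3],[0.02,0,0,0,0,0,0.3]]]' |egrep 'pos|force'
python3 -c "
from h import *
state();edge()"
```

```text
eef_pos: [0.6392, -0.0028, -0.0155]
contact_force: [1.8, -2.9, 0.8]
grasp_force: 1.0
t 37.62 p [ 0.6392 -0.0028 -0.0155] rail [-0.0398 -0.3079] yaw 87.5 F [ 1.8 -2.9  0.8] g 0.3
(-361, -102) (-352, -102) (-343, -101) (-336, -103) (-328, -106) (-320, -108) (-313, -113) (-308, -124) (-287, -78) (-284, -97) (-279, -110) (-271, -110) (-262, -109) (-252, -103) (-245, -105) (-237, -107) (-229, -106) (-220, -106) (-212, -105) (-204, -104) (-193, -93) (-185, -92) (-177, -92) (-168, -91) (-160, -88) (-153, -92) (-145, -92) (-137, -91) (-129, -91) (-121, -90) (-113, -89) (-104, -86) (-97, -91) (-89, -90) (-82, -90) (-74, -89) (-66, -91) (-58, -91) (-51, -90) (-43, -90) (-35, -89) (-28, -91) (-20, -90) (-12, -87)
```

```bash
python3 -m jog '[[[-0.25,0,0,0,0,0,0.3],[0,0,-0.5,0,0,0,0.3],[0,-0.4,-0.5,0,0,-0.056,0.3],[0,-0.5,0,0,0,-0.056,0.3],[0,0,0,0,0,-0.056,0.3],[0,0,0,0,0,-0.056,0.3],[0,0,0,0,0,-0.056,0.3],[0,0,0,0,0,-0.056,0.3],[0,0,0,0,0,-0.056,0.3],[0,0,0,0,0,-0.056,0.3]]]' |egrep 'pos|force'
python3 -m jog '[[[0,0,0,0,0,-0.052,0.3],[0,0,0,0,0,0,0.3]]]' |egrep 'pos|force'
python3 -c "
from h import *
go(P(-.145,-.241),-.015,177.4)"
```

```text
eef_pos: [0.5491, -0.0322, 0.0832]
contact_force: [0.1, -0.5, -0.4]
grasp_force: 0.0
eef_pos: [0.5491, -0.0323, 0.0832]
contact_force: [1.1, -0.2, 0.7]
grasp_force: 0.0
t 39.17 p [ 0.5491 -0.0323  0.0832] rail [-0.1284 -0.3415] yaw 177.45 F [ 1.1 -0.2  0.7] g 0.3
tool shift /0.1m: [0.164 1.005 0.982]
turn z /pi: 0.0003
```

```bash
python3 -m jog '[[[0.06,0.35,0,0,0,0,0.3],[0.06,0.35,0,0,0,0,0.3],[0.05,0.3,0,0,0,0,0.3],[0,0,0.3,0,0,0,0.3],[0,0,0.35,0,0,0,0.3],[0,0,0.33,0,0,0,0.3],[-0.1,0,0,0,0,0,0.3],[-0.1,0,0,0,0,0,0.3],[-0.1,0,0,0,0,0,0.3],[-0.05,0,0,0,0,0,0.3]]]' |egrep 'pos|force'
python3 -m jog '[[[-0.05,0,0,0,0,0,0.3],[-0.05,0,0,0,0,0,0.3],[-0.03,0,0,0,0,0,0.3]]]' |egrep 'pos|force'
python3 -c "
from h import *
state();edge()"
```

```text
eef_pos: [0.5728, 0.0662, -0.0139]
contact_force: [-3.2, -0.1, 2.0]
grasp_force: 1.1
eef_pos: [0.5848, 0.0657, -0.0147]
contact_force: [-9.5, -3.6, 5.1]
grasp_force: 5.1
t 40.8 p [ 0.5848  0.0657 -0.0147] rail [-0.0973 -0.242 ] yaw 177.49 F [-9.5 -3.6  5.1] g 0.3
(-296, -52) (-295, -79) (-290, -89) (-282, -91) (-274, -91) (-265, -90) (-257, -89) (-248, -86) (-239, -83) (-232, -88) (-224, -87) (-216, -86) (-207, -86) (-200, -88) (-192, -90) (-185, -92) (-177, -92) (-168, -91) (-159, -85) (-153, -92) (-145, -92) (-137, -91) (-129, -91) (-121, -90) (-113, -89) (-104, -86) (-97, -91) (-89, -90) (-82, -90) (-74, -89) (-66, -91) (-58, -91) (-51, -90) (-43, -90) (-35, -89) (-28, -91) (-20, -90) (-12, -87)
```

```bash
python3 -m jog '[[[-0.02,0,0,0,0,0,0.3],[-0.02,0,0,0,0,0,0.3]]]' |egrep 'pos|force'
python3 -m jog '[[[0.1,0,0,0,0,0,0.3],[0.4,0,-0.2,0,0,0,0.3],[0.1,-0.3,-0.5,0,0,0.055,0.3],[0,0,-0.3,0,0,0.055,0.3],[0,0,0,0,0,0.056,0.3],[0,0,0,0,0,0.056,0.3],[0,0,0,0,0,0.056,0.3],[0,0,0,0,0,0.056,0.3],[0,0,0,0,0,0.056,0.3],[0,0,0,0,0,0.056,0.3]]]' |egrep 'pos|force'
python3 -m jog '[[[0,0,0,0,0,0.056,0.3],[0,0,0,0,0,0,0.3]]]' |egrep 'pos|force'
python3 -c "
from h import *
go(P(-.04,-.345),-.015,87.4);edge()"
```

```text
eef_pos: [0.585, 0.0654, -0.015]
contact_force: [-22.1, -2.2, 16.0]
grasp_force: 10.8
eef_pos: [0.528, 0.0384, 0.0854]
contact_force: [0.0, 0.2, 0.4]
grasp_force: 0.0
eef_pos: [0.5279, 0.0384, 0.0854]
contact_force: [-0.5, 0.4, 0.2]
grasp_force: 0.0
t 42.6 p [0.5279 0.0384 0.0854] rail [-0.1529 -0.2718] yaw 87.22 F [-0.5  0.4  0.2] g 0.3
tool shift /0.1m: [-0.729  1.13   1.005]
turn z /pi: -0.001
(-296, -55) (-295, -79) (-291, -92) (-282, -91) (-274, -91) (-266, -93) (-258, -92) (-249, -89) (-241, -91) (-233, -90) (-224, -90) (-217, -92) (-208, -88) (-200, -91) (-193, -93) (-185, -92) (-177, -92) (-168, -91) (-161, -93) (-152, -90) (-145, -92) (-137, -91) (-129, -91) (-121, -90) (-113, -89) (-104, -86) (-97, -91) (-89, -90) (-82, -90) (-74, -89) (-66, -91) (-58, -91) (-51, -90) (-43, -90) (-35, -89) (-28, -91) (-20, -90) (-11, -85)
```

All three are flush (back edges at −91 ± 1.5 mm). Now the closing push.

```bash
python3 -m jog '[[[-0.24,0.38,0,0,0,0,0.3],[-0.24,0.38,0,0,0,0,0.3],[-0.25,0.37,0,0,0,-0.001,0.3],[0,0,0.33,0,0,0,0.3],[0,0,0.35,0,0,0,0.3],[0,0,0.32,0,0,0,0.3],[0.15,0,0,0,0,0,0.3],[0.15,0,0,0,0,0,0.3],[0.05,0,0,0,0,0,0.3],[0.03,0,0,0,0,0,0.3]]]' |egrep 'pos|force'
python3 -c "
from h import *
state()"
python3 -m jog '[[[0.03,0,0,0,0,0,0.3],[0.03,0,0,0,0,0,0.3]]]' |egrep 'pos|force'
python3 -m jog '[[[0.02,0,0,0,0,0,0.3],[0.02,0,0,0,0,0,0.3]]]' |egrep 'pos|force'
python3 -c "
from h import *
state();edge()"
```

```text
eef_pos: [0.6392, -0.0015, -0.0135]
contact_force: [-0.2, -0.3, 0.4]
grasp_force: 0.0
t 43.9 p [ 0.6392 -0.0015 -0.0135] rail [-0.0399 -0.3067] yaw 87.4 F [-0.2 -0.3  0.4] g 0.3
eef_pos: [0.6393, 0.0029, -0.0141]
contact_force: [1.6, -4.5, 4.3]
grasp_force: 2.3
eef_pos: [0.6393, 0.0073, -0.0145]
contact_force: [1.1, -4.3, 2.7]
grasp_force: 2.2
t 44.4 p [ 0.6393  0.0073 -0.0145] rail [-0.0402 -0.2978] yaw 87.29 F [ 1.1 -4.3  2.7] g 0.3
(-354, -107) (-344, -104) (-336, -103) (-327, -103) (-319, -105) (-312, -110) (-305, -112) (-298, -117) (-292, -128) (-273, -88) (-265, -90) (-257, -89) (-247, -83) (-240, -85) (-233, -90) (-224, -90) (-216, -89) (-209, -91) (-200, -91) (-193, -93) (-185, -92) (-177, -94) (-169, -94) (-161, -93) (-152, -90) (-145, -95) (-137, -94) (-129, -93) (-121, -93) (-113, -92) (-105, -89) (-97, -91) (-89, -90) (-82, -90) (-74, -89) (-66, -91) (-58, -91) (-51, -90) (-43, -90) (-35, -89) (-28, -91) (-20, -90) (-12, -87)
```

```bash
python3 -m jog '[[[0.02,0,0,0,0,0,0.3],[0.02,0,0,0,0,0,0.3]]]' |egrep 'pos|force'
python3 -m jog '[[[0.02,0,0,0,0,0,0.3],[0.02,0,0,0,0,0,0.3]]]' |egrep 'pos|force'
python3 -m jog '[[[0.02,0,0,0,0,0,0.3]]]' |egrep 'pos|force'
python3 -c "
from h import *
state();edge()"
```

```text
eef_pos: [0.6392, 0.0117, -0.0147]
contact_force: [0.4, -4.4, 3.2]
grasp_force: 2.2
eef_pos: [0.6392, 0.0156, -0.0147]
contact_force: [0.0, -5.2, 3.2]
grasp_force: 2.8
eef_pos: [0.6393, 0.0176, -0.0147]
contact_force: [-0.3, -5.5, 3.2]
grasp_force: 2.9
t 45.08 p [ 0.6393  0.0176 -0.0147] rail [-0.0406 -0.2876] yaw 87.32 F [-0.3 -5.5  3.2] g 0.3
(-347, -113) (-336, -103) (-327, -103) (-318, -102) (-311, -104) (-303, -106) (-295, -109) (-288, -114) (-283, -124) (-264, -84) (-258, -92) (-249, -91) (-241, -91) (-232, -88) (-224, -90) (-216, -89) (-209, -91) (-200, -91) (-193, -93) (-185, -95) (-177, -94) (-169, -94) (-161, -93) (-153, -95) (-145, -95) (-137, -94) (-129, -93) (-122, -96) (-114, -95) (-106, -94) (-98, -94) (-89, -90) (-82, -90) (-74, -92) (-66, -91) (-58, -91) (-50, -85) (-43, -90) (-35, -92) (-28, -91) (-20, -90) (-12, -90)
```

```bash
for i in 1; do :; done
python3 -m jog '[[[0.02,0,0,0,0,0,0.3]]]' |egrep 'pos|contact'
python3 -m jog '[[[0.015,0,0,0,0,0,0.3]]]' |egrep 'pos|contact'
python3 -m jog '[[[0.015,0,0,0,0,0,0.3]]]' |egrep 'pos|contact'
python3 -c "
from h import *
state();edge()"
```

```text
eef_pos: [0.6394, 0.0195, -0.0147]
contact_force: [-0.7, -5.2, 3.6]
eef_pos: [0.6394, 0.0202, -0.0147]
contact_force: [-1.0, -13.9, 5.1]
eef_pos: [0.6394, 0.0202, -0.0147]
contact_force: [-2.1, -20.1, 3.7]
t 45.5 p [ 0.6394  0.0202 -0.0147] rail [-0.0406 -0.2849] yaw 87.24 F [ -2.1 -20.1   3.7] g 0.3
(-356, -116) (-336, -106) (-327, -103) (-318, -102) (-310, -101) (-302, -104) (-295, -109) (-288, -111) (-281, -119) (-275, -127) (-257, -89) (-249, -91) (-241, -91) (-232, -88) (-224, -90) (-216, -89) (-209, -91) (-200, -91) (-192, -90) (-185, -92) (-177, -94) (-169, -94) (-162, -96) (-153, -95) (-145, -95) (-137, -91) (-130, -96) (-122, -96) (-114, -95) (-106, -94) (-98, -94) (-89, -90) (-82, -90) (-74, -89) (-66, -91) (-58, -91) (-50, -87) (-43, -90) (-35, -89) (-28, -91) (-20, -90) (-12, -90) (-5, -89)
```

```bash
python3 -m jog '[[[-0.005,0,0,0,0,0,0.3],[0,0,0,0,0,0,0.3],[0,0,0,0,0,0,0.3]]]' |egrep 'pos|contact'
python3 - <<'E'
from h import *
# did the stop move? compare dark block top edges with the start picture
im0=cv2.imread('pics/scene0.png')[:,:,::-1];im=ctrl.snapshot('scene')
g=lambda i:cv2.cvtColor(np.ascontiguousarray(i[278:325,372:398]),cv2.COLOR_RGB2GRAY).astype(np.float32)
print('stop shift px',cv2.phaseCorrelate(g(im0),g(im),cv2.createHanningWindow((26,47),cv2.CV_32F)))
i0=cv2.imread('pics/side0.png')[:,:,::-1];i1=ctrl.snapshot('side')
g=lambda i:cv2.cvtColor(np.ascontiguousarray(i[255:290,110:165]),cv2.COLOR_RGB2GRAY).astype(np.float32)
print('side',cv2.phaseCorrelate(g(i0),g(i1),cv2.createHanningWindow((55,35),cv2.CV_32F)))
E
```

```text
eef_pos: [0.6394, 0.0202, -0.0147]
contact_force: [-0.9, -14.2, 4.0]
stop shift px ((0.9454988212874902, 0.4114297330575525), 1.1913008167419905)
side ((-0.07357841404272847, 0.005516011268131393), 0.6324124256769816)
```

Pressed home at 14–20 N, and the stop has not moved in the side view (0.07 px). M stands about 4 mm off the rail, so I press it forward.

```bash
python3 -m jog '[[[-0.05,0,0,0,0,0,0.3],[-0.25,0,-0.1,0,0,0,0.3],[0,0,-0.5,0,0,0,0.3],[0,-0.5,-0.4,0,0,-0.056,0.3],[0.2,-0.5,0,0,0,-0.056,0.3],[0,0,0,0,0,-0.056,0.3],[0,0,0,0,0,-0.056,0.3],[0,0,0,0,0,-0.056,0.3],[0,0,0,0,0,-0.056,0.3],[0,0,0,0,0,-0.056,0.3]]]' |egrep 'pos|contact'
python3 -m jog '[[[0,0,0,0,0,-0.056,0.3],[0,0,0,0,0,-0.053,0.3],[0,0,0,0,0,0,0.3]]]' |egrep 'pos|contact'
python3 -c "
from h import *
go(P(-.13,-.139),-.015,177.4);edge()"
```

```text
eef_pos: [0.5368, 0.0089, 0.0839]
contact_force: [0.2, -0.3, -0.0]
eef_pos: [0.5369, 0.0087, 0.0839]
contact_force: [0.1, -0.5, -0.1]
t 47.65 p [0.5369 0.0087 0.0839] rail [-0.1425 -0.3011] yaw 177.48 F [ 0.1 -0.5 -0.1] g 0.3
tool shift /0.1m: [-0.129  1.62   0.991]
turn z /pi: 0.0004
(-277, -43) (-277, -72) (-274, -91) (-265, -90) (-258, -92) (-249, -91) (-241, -91) (-232, -88) (-225, -92) (-217, -92) (-209, -94) (-200, -91) (-193, -93) (-185, -92) (-177, -94) (-170, -96) (-162, -96) (-153, -95) (-145, -95) (-136, -89) (-130, -96) (-122, -96) (-114, -95) (-106, -94) (-98, -94) (-89, -90) (-82, -90) (-74, -92) (-66, -91) (-58, -91) (-50, -87) (-43, -90) (-35, -89) (-28, -91) (-20, -90) (-12, -90) (-5, -89)
```

```bash
python3 -m jog '[[[0,0.4,0,0,0,0,0.3],[0,0.4,0,0,0,0,0.3],[0,0.4,0,0,0,0,0.3],[0,0.42,0,0,0,0,0.3],[0,0,0.33,0,0,0,0.3],[0,0,0.35,0,0,0,0.3],[0,0,0.31,0,0,0,0.3],[-0.15,0,0,0,0,0,0.3],[-0.15,0,0,0,0,0,0.3],[-0.08,0,0,0,0,0,0.3]]]' |egrep 'pos|contact'
python3 -m jog '[[[-0.04,0,0,0,0,0,0.3],[-0.03,0,0,0,0,0,0.3]]]' |egrep 'pos|contact'
python3 -m jog '[[[-0.02,0,0,0,0,0,0.3],[-0.02,0,0,0,0,0,0.3]]]' |egrep 'pos|contact'
python3 -c "
from h import *
state();edge()"
```

```text
eef_pos: [0.5849, 0.1681, -0.0133]
contact_force: [-1.4, 0.2, -0.5]
eef_pos: [0.5888, 0.1677, -0.0143]
contact_force: [-5.0, -1.0, 3.7]
eef_pos: [0.5908, 0.1676, -0.0148]
contact_force: [-18.1, -0.0, 12.3]
t 49.45 p [ 0.5908  0.1676 -0.0148] rail [-0.0959 -0.1399] yaw 177.52 F [-18.1  -0.   12.3] g 0.3
(-277, -43) (-277, -72) (-274, -91) (-265, -90) (-258, -92) (-249, -91) (-241, -91) (-232, -88) (-225, -92) (-217, -92) (-209, -91) (-200, -91) (-192, -90) (-184, -89) (-176, -89) (-168, -88) (-160, -88) (-152, -87) (-143, -84) (-135, -83) (-128, -85) (-120, -87) (-112, -87) (-104, -86) (-97, -88) (-89, -88) (-81, -87) (-74, -89) (-66, -89) (-58, -88) (-50, -85) (-43, -90) (-35, -92) (-28, -91) (-20, -90) (-12, -90) (-4, -87)
```

```bash
python3 -m jog '[[[0.1,0,0,0,0,0,0.3],[0.3,0,0,0,0,0,0.3],[0.4,0,-0.4,0,0,0,0.3],[0.4,0,-0.5,0,0,0,0.3],[0,0,0,0,0,0,0.3]]]' |egrep 'pos|contact'
python3 - <<'E'
from h import *
state();edge()
im=ctrl.snapshot('scene');a=cv2.resize(im[205:330,215:400],None,fx=4,fy=4,interpolation=2)
cv2.imwrite('pics/s8.png',a[:,:,::-1])
E
```

```text
eef_pos: [0.4744, 0.1735, 0.0779]
contact_force: [0.8, -0.4, -0.1]
t 50.12 p [0.4744 0.1735 0.0779] rail [-0.2125 -0.1393] yaw 177.56 F [ 0.8 -0.4 -0.1] g 0.3
(-277, -43) (-277, -72) (-274, -91) (-265, -90) (-258, -92) (-249, -91) (-241, -91) (-233, -93) (-225, -92) (-217, -92) (-209, -91) (-200, -91) (-193, -93) (-184, -89) (-176, -89) (-168, -91) (-160, -90) (-152, -90) (-144, -89) (-137, -91) (-129, -91) (-121, -90) (-113, -89) (-105, -92) (-97, -91) (-89, -90) (-82, -90) (-74, -92) (-66, -91) (-58, -91) (-50, -87) (-43, -90) (-35, -89) (-28, -91) (-20, -90) (-12, -90) (-5, -89)
```

View pics/s8.png

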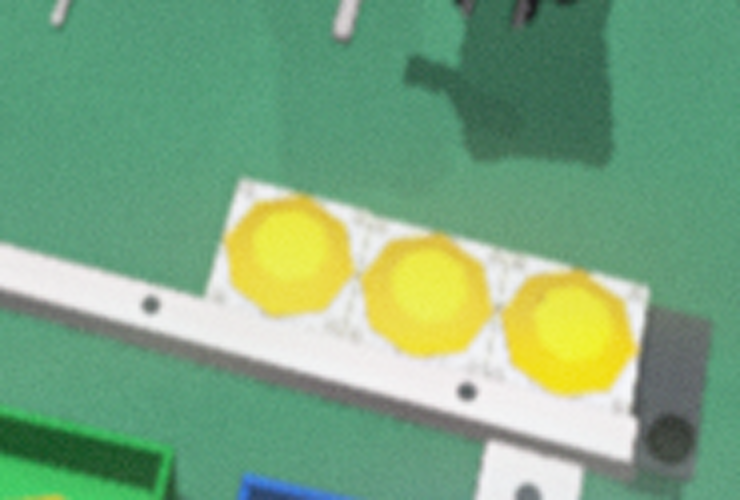

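The last picture shows the three housings as one closed straight row along the rail, up against the stop at (670,390). The tools are in place and the gripper is clear.

```bash
python3 -c "
from workcell import ctrl
print(ctrl.hand_in())"
```

```text
the job is handed in; nothing more can be done
None
```

I handed the job in at about 50 s with the three housings in a closed row, flush to the rail and against the stop; the hand-in gave no verdict. I pressed the row home at 14–20 N without visible stop movement in the side view, then nudged the middle housing about 4 mm back flush, and I never pushed the tools or other bystanders.

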